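Close up the firebrick course in the setting gauge

TASK

Push the loose pale firebrick along the bench until its long side lies flush against the steel fence of the gauge and its end butts up against the dark brick already laid there, so that the two make one straight row without a gap. It must stay standing on the bench: do not lift, carry or tip it. Do not shove the dark brick out of its place, and leave everything else on the bench where it stands.

Things in the scene. Friction and masses are not known exactly. Their poses are not given: they have to be found in the camera images.
- pale_brick_center (a point): the brick to push: a loose pale cream insulating firebrick, 57 (its x) x 115 (its y, the long axis) x 64 mm high (z up), about 0.3 to 0.55 kg, standing on the bench in front of the gauge; the point is its centre, 32 mm above the bench. Both long sides are alike and so are both ends. Pushed low down it slides without tipping (a few N).
- gauge: steel setting gauge fixed to the bench: a straight upright fence 560 mm long and 36 mm high (8 mm thick) with a short red cheek at each end. Origin: on the bench, at the middle of the fence's working face, which is the plane x = 0 of this frame; its y runs along the fence, z up, and the bricks lie on the -x side (towards the robot). The cheeks' inner faces are at y = +260 and -260 mm and they reach 60 mm out from the fence face.
- dark_brick_center (a point): the brick already laid: dark red-brown dense firebrick, same size and axes as the pale one (57 x 115 x 64 mm), about 0.9 kg, loose but standing long side against the fence in one end of the gauge, 2 mm from the red cheek; it may be at the +y or the -y end. The point is its centre.
- tub: lidded round tub, 56 mm across, 55 mm high, standing by the fence in the other end of the gauge; origin at the centre of its underside
- prop_round: round ceramic kiln prop, 40 mm across, 50 mm high, standing on the bench in front of the gauge; origin at the centre of its underside
- prop_square: square ceramic kiln prop with a notched top, 36 x 36 x 50 mm high, standing on the bench in front of the gauge; origin at the centre of its underside
- bowl: blue ceramic bowl, 100 mm across, 50 mm high, on the left of the bench; origin at the centre of its underside
- brush: hand brush lying on the right of the bench; origin on its underside

How it is judged (in metres and radians):
At the end, for the whole second after the job is handed in: The pale brick stands flat on the bench with its long side against the fence (its centre within 5 mm of touching, parallel within 0.05 rad) and its end against the dark brick (gap under 5 mm); the dark brick is still in its place against the fence (moved under 12 mm) (x of pale_brick_center in the frame of gauge above -0.0335 m and angle between the y axis of pale_brick_center and the y axis of gauge, either way round below 0.05 rad and horizontal distance between pale_brick_center and dark_brick_center below 0.12 m and x of dark_brick_center in the frame of gauge above -0.0345 m and distance of dark_brick_center from where it was at the start of the episode below 0.012 m and angle between pale_brick_center's own z axis and vertical below 0.03 rad and height (world z) of pale_brick_center between 0.028 and 0.036 m).
It fails at once if the pale brick is lifted off the bench (centre raised by more than 15 mm) (height (world z) of pale_brick_center above 0.047 m).
It fails at once if the pale brick is tipped by more than 0.35 rad (angle between pale_brick_center's own z axis and vertical above 0.35 rad).
It fails at once if the dark brick is shoved more than 15 mm or lifted (distance of dark_brick_center from where it was at the start of the episode above 0.015 m or angle between dark_brick_center's own z axis and vertical above 0.25 rad).
It fails at once if the tub, a kiln prop, the bowl or the brush is moved more than 20 mm (distance of any of tub, prop_round, prop_square, bowl, brush from where it was at the start of the episode above 0.02 m).
It also fails if it takes over 51 s, if anything falls off the work surface, if the arm or the gripper's body presses on something with over 40 N, if the wrist force passes 120 N, or if a joint passes its speed limit or range.

ROBOT

A 6-joint arm with a two-finger parallel gripper is mounted at the origin on the work surface. World frame = base frame: x ahead of the robot, y to its left, z up, the work surface at z = 0. Lengths are in mm, angles in rad, forces in N, time in s.
With the tool pointing down it reaches from about 400 to 925 mm from the base axis. Payload 12.5 kg.
Tool frame: the origin (TCP) lies on the centre line of the jaws, within the pads' length; the fingertips stand 25 mm ahead of it and the grasp point (between the pads) lies 6 mm ahead of it (env.tip_extent is the distance from the TCP to the fingertips, in mm); x points along the fingers, z is the direction in which the jaws open and shut, and the axes are right-handed (so a half turn about x gives the same grasp; the last joint's range is limited). The gripper opens to 95 mm and grips with 3 to 60 N. Pads are 20 mm wide; open, the fingers measure 119 mm over their backs; the gripper's body (75 mm by 180 mm) begins 59 mm behind the grasp point.
Start: joints at [1.203, 0.491, 1.559, -0, 1.092, -0.106], TCP at [161.744, 603.724, 239.661] pointing down, gripper open.
Joint ranges: [-3.1, 3.1], [-0.84, 2.19], [0.05, 2.79], [-1.13, 4.28], [0.06, 2.93], [-2.69, 2.69]. Speed limits (rad/s): [2.22, 2.22, 2.79, 3.14, 3.14, 3.14].

INTERFACE

Orientations are given as [roll, pitch, yaw] about the fixed x, y, z axes, in that order (R = Rz(yaw) Ry(pitch) Rx(roll)).
In Python, from cell import env gives the robot as it stands.
- The arm moves only by the tool step_arm, never from a script. Its argument "rows" is a list of rows, each a list of 6 numbers: the shift along the tool's x, y, z in mm, then the turn, a rotation vector about the tool's x, y, z in rad. In form: [[x, y, z, wx, wy, wz], ...]. A call has 1 to 8 rows; each row shifts and turns the pose as measured when the row begins, along the tool's axes as they then stand; what a row does not reach is not made up. A row lasts 1/8 s, in which the tool goes at most 62.5 mm and 10.7 degrees, less where a joint would pass 70% of its speed; a pose out of reach is approached as far as the arm can. A call is refused whole if a number of a shift passes 62.5 or a number of a turn 0.188, either way. A call with a gripper value outside its range is refused whole. "grip" is the finger opening in mm, from 0 to 95.1, set as the call begins (left out, the last holds). The fingers move at their own pace and stop on an object; the grip force is fixed at half the most. Time passes only in rows, so rows that do not move let the fingers close. It gives the time, the measured TCP pose, the force and the opening at its end, in the units of the state.
- env.state(): the state, without advancing time (a new reading comes with each control period).
- env.read_camera(name): name is "side" or "top" or "wrist"; returns the picture (420x560x3 uint8, red, green, blue); there is no depth.
- env.get_calibration(name): a dict with "fx", "fy", "cx", "cy" (pixels), "pose" (4x4, takes a point from camera to world coordinates); the wrist camera has in their place "hand_eye" (4x4, takes a point from camera to tool coordinates, whose origin is the TCP and whose axes are the tool frame's). Camera axes: x right, y down, z forward; pixel columns grow to the right and rows downward; lengths in mm; the calibration is good to about 2 mm. A picture is of the moment at which its call begins: read the wrist's pose just before it. get_calibration takes no time and is no camera call.
- env.job_done(): hands the job in, once; it reports no verdict.
The state is a dict: "t": time; "joints": joint angles; "qvel": joint speeds; "tau": joint torques, N m; "eef_pos": TCP position; "tcp_rot": TCP orientation; "ft_force": force on the tool from outside, world axes, zero at the start; "moment": the same for the moment, N m; "opening": opening from 0.0 (shut) to 1.0 (fully open).
Only numpy, scipy, OpenCV 4.12 (cv2) and the standard library are available. Lean on these libraries where they do the work, as an engineer would, in place of code of your own. Each camera call takes 0.05 s, during which the arm holds its last target.

## Working session

There is one attempt and no reset: what is moved stays moved. The work goes in short steps, Python scripts to look and compute and a tool call to move; the robot and the scene stay as the last step left them, time stands still between calls to the robot, and variables do not carry over. Pictures are saved under pics/ and viewed, and the job is handed in when it is done.

Besides the shell and the picture viewer there is one more tool, called after ">>>" by a JSON object that holds its "fn" and its "kwargs". step_arm: Moves the arm, as the interface text tells. Its arguments: {"type":"object","properties":{"rows":{"type":"array","items":{"type":"array","items":{"type":"number"}}},"grip":{"type":"number"}},"required":["rows"]}

```bash
mkdir -p pics; ls
python3 - <<'E'
from cell import env
import cv2,json
s=env.state();print(s)
for n in("top","side"):
    cv2.imwrite(f"pics/{n}0.png",env.read_camera(n)[:,:,::-1])
    print(n,env.get_calibration(n))
print(env.get_calibration("wrist"))
E
```

```text
pics
{'t': 0.0, 'joints': array([ 1.20338030e+00,  4.91521682e-01,  1.55946100e+00,  3.56839580e-05,
        1.09171450e+00, -1.05621077e-01]), 'qvel': array([-0.00158483, -0.00032249,  0.000865  , -0.00125486,  0.00094295,
        0.0007253 ]), 'tau': array([ 8.06492535e-04, -6.12665176e+01, -2.58185184e+01,  6.93386444e-02,
        4.82526398e-02, -1.16856295e-04]), 'eef_pos': array([161.66074023, 603.49669595, 239.0812956 ]), 'tcp_rot': array([ 3.00732603,  1.56969135, -1.96687436]), 'ft_force': array([-0.31997194, -0.2859494 ,  0.72772256]), 'moment': array([-0.00750895, -0.00643877,  0.00507916]), 'opening': 0.9982767612388257}
top {'fx': 401.5617326235873, 'fy': 401.5617326235873, 'cx': 278.6492806848542, 'cy': 211.3888403322612, 'pose': array([[ 6.60207487e-02, -9.76818904e-01,  2.03632240e-01,
         2.80545581e+02],
       [-9.97815922e-01, -6.41903175e-02,  1.55880946e-02,
        -1.20732595e+01],
       [-2.15552736e-03, -2.04216629e-01, -9.78923349e-01,
         1.23180151e+03],
       [ 0.00000000e+00,  0.00000000e+00,  0.00000000e+00,
         1.00000000e+00]])}
side
[... 210 characters left out ...]
2539e-01, -4.73767296e-01,  5.43139876e-01,
        -5.63829967e+02],
       [-1.91140592e-02, -7.41243765e-01, -6.70963735e-01,
         7.31245703e+02],
       [ 0.00000000e+00,  0.00000000e+00,  0.00000000e+00,
         1.00000000e+00]])}
{'fx': 361.94202436429714, 'fy': 361.94202436429714, 'cx': 281.73072320219194, 'cy': 215.49396249950803, 'hand_eye': array([[-1.41201130e-03, -2.47774305e-01,  9.68816752e-01,
        -1.43617435e+02],
       [-7.00418699e-04, -9.68817236e-01, -2.47775450e-01,
         7.01269972e+01],
       [ 9.99998758e-01, -1.02843911e-03,  1.19443513e-03,
        -1.23921665e+00],
       [ 0.00000000e+00,  0.00000000e+00,  0.00000000e+00,
         1.00000000e+00]])}
```

View pics/top0.png

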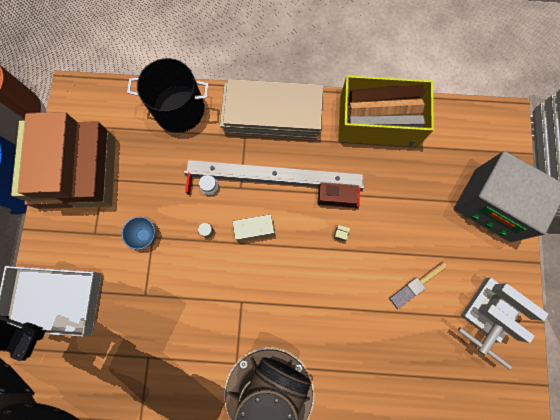

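View pics/side0.png

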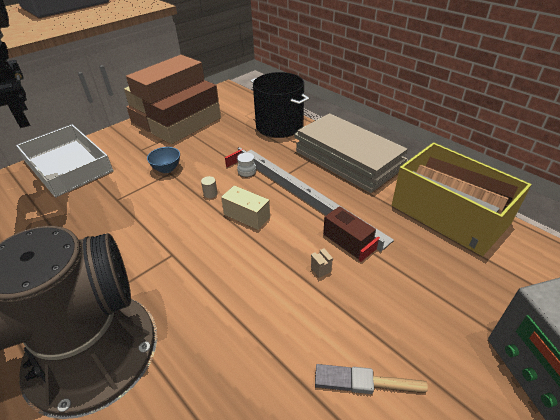

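The top view shows the pale brick at (254,228), the round prop at (205,230) and the square prop at (342,233). The dark brick is at (338,194), at the -y end, the tub at (208,185), and the fence runs from (187,165) to (362,182). Next I'll measure these.

```bash
cat > h.py <<'E'
import numpy as np,cv2
from cell import env
from scipy.spatial.transform import Rotation as Ro
def ray(n,px,z,pose=None):
    c=env.get_calibration(n);P=c["pose"] if pose is None else pose
    px=np.atleast_2d(px).astype(float)
    d=np.c_[(px[:,0]-c["cx"])/c["fx"],(px[:,1]-c["cy"])/c["fy"],np.ones(len(px))]@P[:3,:3].T
    o=P[:3,3];return o+d*((z-o[2])/d[:,2])[:,None]
def wpose():
    s=env.state();T=np.eye(4);T[:3,:3]=Ro.from_euler('xyz',s["tcp_rot"]).as_matrix();T[:3,3]=s["eef_pos"]
    return T@env.get_calibration("wrist")["hand_eye"]
E
python3 - <<'E'
from h import *
im=cv2.imread("pics/top0.png")
cv2.imwrite("pics/crop0.png",cv2.resize(im[145:260,170:380],None,fx=3.8,fy=3.8,interpolation=cv2.INTER_CUBIC))
def q(n,x,y): print(n,im[y,x])
q('pale',254,225);q('paleside',254,236);q('dark',338,188);q('fence',300,174);q('red',189,184);q('wood',280,200)
for n,p,z in(("round",(205,228),50),("square",(342,231),50),("tub",(208,182),55),("fL",(187,164),36),("fR",(362,178),36)): print(n,ray("top",p,z).round(0))
E
```

```text
pale [200 220 218]
paleside [ 81 104 120]
dark [52 60 92]
fence [197 202 209]
red [ 9 13 85]
wood [ 84 139 207]
round [[461. 223.  50.]]
square [[ 479. -185.   50.]]
tub [[602. 227.  55.]]
fL [[661. 302.  36.]]
fR [[ 652. -243.   36.]]
```

View pics/crop0.png

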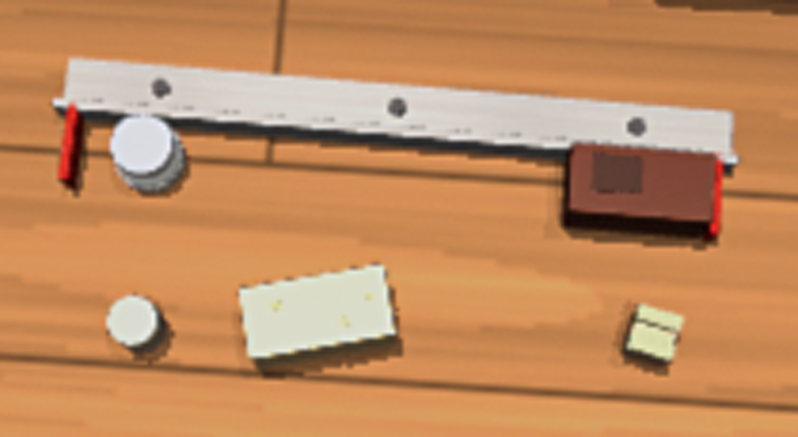

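Run:
```python
from h import *
im=cv2.imread("pics/top0.png");f=4
b=cv2.resize(im,None,fx=f,fy=f,interpolation=cv2.INTER_CUBIC)
I=b.astype(int);B,G,R=I[...,0],I[...,1],I[...,2]
def rect(m,roi,z,name):
    x0,y0,x1,y1=[v*f for v in roi];mm=np.zeros(m.shape,np.uint8);mm[y0:y1,x0:x1]=m[y0:y1,x0:x1]
    c=max(cv2.findContours(mm,0,1)[0],key=cv2.contourArea)[:,0,:]
    px=(c+.5)/f-.5
    w=ray("top",px,z)[:,:2]
    r=cv2.minAreaRect(w.astype(np.float32)); print(name,np.round(r[0],1),np.round(r[1],1),round(r[2],1))
    bx=cv2.boxPoints(r);print(bx.round(1).tolist())
rect(((B>150)&(R>180)).astype(np.uint8),(228,210,280,245),64,"pale")
rect(((R>65)&(R<140)&(G<85)&(B>25)).astype(np.uint8),(310,175,358,215),64,"dark")
rect(((B>140)).astype(np.uint8),(197,220,213,240),50,"round")
rect(((B>110)).astype(np.uint8),(330,222,355,245),50,"square")
rect(((B>150)).astype(np.uint8),(198,174,219,192),55,"tub")
# fence face top: bottom edge of bright strip per column
pts=[]
for c in list(range(225,315,3)):
    col=im[150:200,c,0].astype(float); g=np.diff(col); k=g.argmin()
    d=g[max(k-2,0):k+3]; kk=(np.minimum(d,0)*np.arange(max(k-2,0),k+3)[:len(d)]).sum()/np.minimum(d,0).sum()
    pts.append((c,150+kk+.5))
w=ray("top",pts,36)[:,:2]
p=np.polyfit(w[:,1],w[:,0],1);res=w[:,0]-np.polyval(p,w[:,1]);print("fence x=",p,res.std())
```

```text
pale [473.7  79.7] [ 56.6 114.9] 13.7
[[432.6000061035156, 128.8000030517578], [459.79998779296875, 17.100000381469727], [514.7999877929688, 30.5], [487.5, 142.1999969482422]]
dark [ 592.2 -166.5] [117.3  55.7] 89.3
[[563.7000122070312, -224.8000030517578], [619.4000244140625, -225.39999389648438], [620.7999877929688, -108.0999984741211], [565.0999755859375, -107.5]]
round [459.2 224.5] [39.  38.8] 69.1
[[434.1000061035156, 213.1999969482422], [470.3999938964844, 199.39999389648438], [484.29998779296875, 235.8000030517578], [448.0, 249.6999969482422]]
square [ 477.  -186.3] [37.9 38.1] 76.8
[[454.1000061035156, -200.3000030517578], [491.20001220703125, -209.0], [499.8999938964844, -172.1999969482422], [462.79998779296875, -163.5]]
tub [603.3 226.1] [51.3 59.8] 3.7
[[575.7999877929688, 254.3000030517578], [579.7000122070312, 194.60000610351562], [630.9000244140625, 198.0], [627.0, 257.6000061035156]]
fence x= [1.98001784e-02 6.26067905e+02] 0.6185869494546757
```

```bash
cat >> h.py <<'E'
def goal(p,yaw):
    """tool down, jaw axis (tool z) along (-sin yaw, cos yaw) or its opposite, whichever nearer; prints shift & turn in tool axes"""
    s=env.state();R=Ro.from_euler('xyz',s["tcp_rot"]).as_matrix()
    z=np.array([-np.sin(yaw),np.cos(yaw),0]); 
    if z@R[:,2]<0:z=-z
    x=np.array([0,0,-1.]);G=np.c_[x,np.cross(z,x),z]
    print("tool axes",R.round(3).tolist(),"pos",s["eef_pos"].round(1),"t",s["t"],"F",s["ft_force"].round(1))
    print("shift",(R.T@(np.array(p)-s["eef_pos"])).round(1),"turn",Ro.from_matrix(R.T@G).as_rotvec().round(3))
E
python3 -c "
from h import *
import numpy as np
goal([421,67,120],np.deg2rad(13.7))"
```

```text
tool axes [[-0.0, -0.966, 0.259], [-0.001, 0.259, 0.966], [-1.0, 0.0, -0.001]] pos [161.7 603.5 239.1] t 0.1 F [-0.3  0.4 -0.6]
shift [ 119.5 -389.4 -451. ] turn [-0.501 -0.001 -0.   ]
```

>>> {"fn": "step_arm", "kwargs": {"rows": [[0,-39,-45,0,0,0],[0,-39,-45,0,0,0],[0,-39,-45,0,0,0],[0,-39,-45,0,0,0],[0,-39,-45,0,0,0],[0,-39,-45,0,0,0],[0,-39,-45,0,0,0],[0,-39,-45,0,0,0]], "grip": 70}}

```text
t: 1.1
eef_pos: [373.9, 165.0, 237.7]
tcp_rot: [-3.092, 1.569, -1.776]
ft_force: [1.2, -0.1, -0.9]
opening: 0.736
```

```bash
python3 -c "
from h import *
goal([421,67,120],np.deg2rad(13.7))"
```

```text
tool axes [[-0.0, -0.968, 0.252], [-0.002, 0.252, 0.968], [-1.0, -0.0, -0.002]] pos [373.9 165.  237.7] t 1.1 F [ 1.2 -0.1 -0.9]
shift [117.9 -70.3 -82.7] turn [-0.494 -0.002 -0.   ]
```

>>> {"fn": "step_arm", "kwargs": {"rows": [[0,-36,-42,0,0,0],[0,-34,-41,0,0,0],[30,0,0,-0.165,0,0],[30,0,0,-0.165,0,0],[30,0,0,-0.165,0,0],[28,0,0,0,0,0],[0,0,0,0,0,0]]}}

```text
t: 1.98
eef_pos: [423.5, 58.5, 116.8]
tcp_rot: [-3.019, 1.568, -1.2]
ft_force: [-0.8, 0.5, 0.8]
opening: 0.737
```

```bash
python3 -c "
from h import *
P=wpose();cv2.imwrite('pics/w1.png',env.read_camera('wrist')[:,:,::-1])
goal([421,67,33],np.deg2rad(13.7))"
```

```text
tool axes [[0.003, -0.969, -0.246], [-0.002, -0.246, 0.969], [-1.0, -0.002, -0.003]] pos [424.   58.6 117.7] t 2.025 F [-0.5  0.2 -0.4]
shift [84.7  1.   9.2] turn [ 0.009 -0.003  0.002]
```

View pics/w1.png

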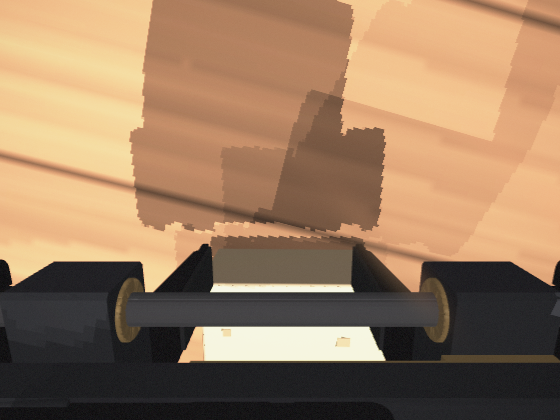

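The wrist view shows the brick's near face (columns 212–353, rows 248–284) centred beyond the fingers and parallel to them. Descending behind it.

>>> {"fn": "step_arm", "kwargs": {"rows": [[0,2,9,0,0,0],[30,0,0,0.01,0,0],[30,0,0,0,0,0],[20,0,0,0,0,0],[4,0,0,0,0,0],[0,0,0,0,0,0]]}}

```text
t: 2.78
eef_pos: [422.8, 69.3, 38.0]
tcp_rot: [-1.958, 1.556, -0.149]
ft_force: [0.3, -0.4, -0.2]
opening: 0.734
```

```bash
python3 -c "
from h import *
goal([421,67,33],np.deg2rad(13.7))
for n in('side',):cv2.imwrite('pics/s2.png',cv2.resize(env.read_camera(n)[130:300,150:420,::-1],None,fx=2.9,fy=2.9))
t=env.read_camera('top')[:,:,::-1];cv2.imwrite('pics/t2.png',cv2.resize(t[145:275,170:380],None,fx=3.8,fy=3.8))"
```

```text
tool axes [[0.014, -0.972, -0.236], [-0.002, -0.236, 0.972], [-1.0, -0.014, -0.006]] pos [422.8  69.3  38. ] t 2.775 F [ 0.3 -0.4 -0.2]
shift [ 5.   2.4 -1.8] turn [-0.001 -0.006  0.014]
```

View pics/s2.png

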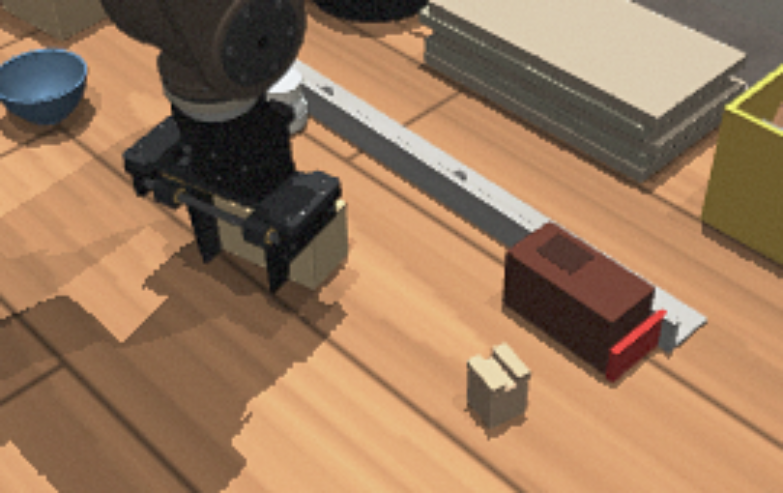

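View pics/t2.png

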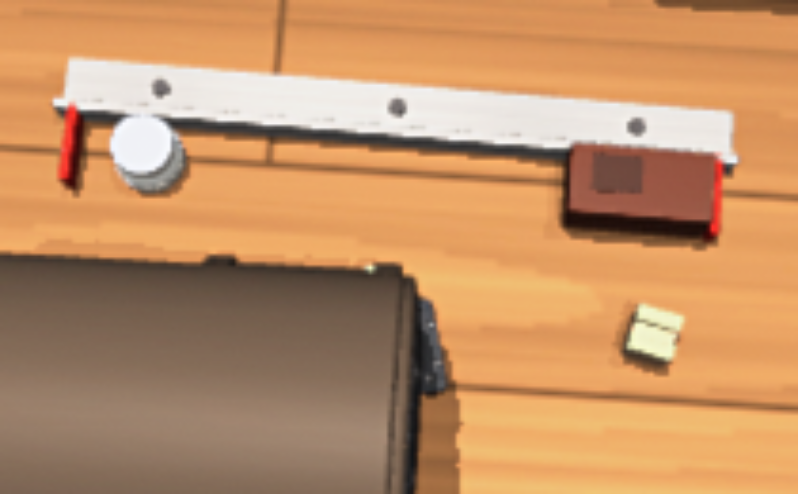

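The side view shows both fingers just behind the brick's near face, with the gripper body clear above it. Lowering a little, then starting the push with a gradual turn.

>>> {"fn": "step_arm", "kwargs": {"rows": [[6,0,0,0,0,0.014],[2,-3,0,0,0,0],[0,-6,-1.5,0,0,0],[0,-6,-1.5,0,0,0],[0,-6,-1.5,0.015,0,0],[0,-6,-1.5,0.02,0,0]]}}

```text
t: 3.62
eef_pos: [450.0, 69.8, 30.8]
tcp_rot: [2.315, 1.564, -2.195]
ft_force: [-4.4, 1.4, 2.9]
opening: 0.737
```

```bash
python3 -c "
from h import *
goal([560,67,33],np.deg2rad(-1))"
```

```text
tool axes [[-0.004, -0.98, -0.201], [-0.006, -0.201, 0.98], [-1.0, 0.005, -0.005]] pos [450.   69.8  30.8] t 3.625 F [-4.4  1.4  2.9]
shift [  -2.6 -107.2  -24.9] turn [ 0.22  -0.005 -0.005]
```

>>> {"fn": "step_arm", "kwargs": {"rows": [[0,-7,-1.5,0.025,0,0],[-1,-7,-1.5,0.025,0,0],[0,-7,-1,0.025,0,0],[0,-7,-1,0.025,0,0],[0,-7,-1,0.025,0,0],[0,-7,-1,0.025,0,0],[0,-7,0,0.025,0,0],[0,-7,0,0.02,0,0]]}}

```text
t: 4.62
eef_pos: [508.5, 69.1, 31.5]
tcp_rot: [2.162, 1.56, -2.555]
ft_force: [-6.0, 1.3, 4.2]
opening: 0.737
```

```bash
python3 -c "
from h import *
goal([560,67,33],np.deg2rad(-1))
cv2.imwrite('pics/s3.png',cv2.resize(env.read_camera('side')[130:300,150:420,::-1],None,fx=2.9,fy=2.9))"
```

```text
tool axes [[-0.009, -1.0, 0.004], [-0.006, 0.004, 1.0], [-1.0, 0.009, -0.006]] pos [508.5  69.1  31.5] t 4.625 F [-6.   1.3  4.2]
shift [ -1.9 -51.5  -1.9] turn [ 0.013 -0.006 -0.009]
```

View pics/s3.png

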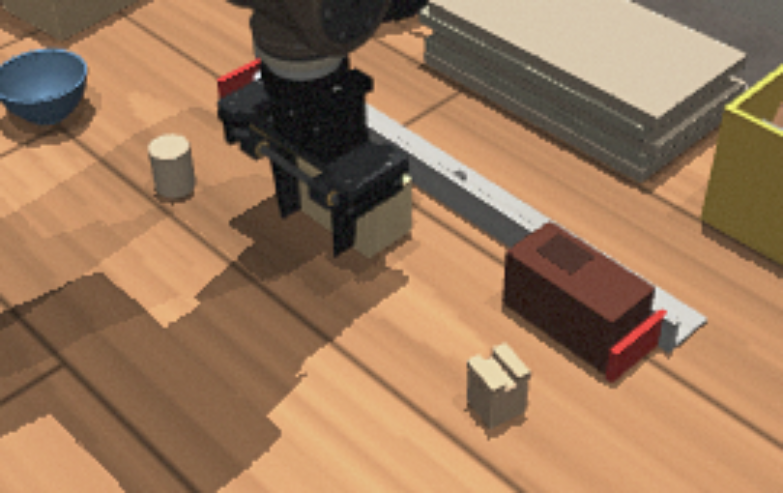

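Side view: the brick is now parallel to the fence, held by both fingers and standing upright. Continuing, more slowly as it nears the fence.

>>> {"fn": "step_arm", "kwargs": {"rows": [[0,-7,0,0.012,0,0],[0,-7,0,0,0,0],[0,-7,0,0,0,0],[0,-7,0,0,0,0],[0,-5,0,0,0,0],[0,-4,0,0,0,0],[0,-3,0,0,0,0]]}}

```text
t: 5.55
eef_pos: [549.2, 68.0, 31.7]
tcp_rot: [2.022, 1.557, -2.712]
ft_force: [-7.1, -0.1, 4.2]
opening: 0.739
```

>>> {"fn": "step_arm", "kwargs": {"rows": [[0,-3,0,0,0,0],[0,-3,0,0,0,0],[0,-3,0,0,0,0]]}}

```text
t: 5.92
eef_pos: [556.5, 67.6, 31.7]
tcp_rot: [1.914, 1.552, -2.822]
ft_force: [-19.6, 0.9, 15.3]
opening: 0.731
```

The force rose to 20 N, so the brick has reached the fence. Backing off to look.

>>> {"fn": "step_arm", "kwargs": {"rows": [[0,-1,0,0,0,0],[0,10,0,0,0,0],[0,20,0,0,0,0],[-60,10,0,0,0,0],[-60,20,0,0,0,0],[0,50,0,0,0,0],[0,50,0,0,0,0],[0,0,0,0,0,0]], "grip": 70}}

```text
t: 6.92
eef_pos: [396.5, 71.8, 157.7]
tcp_rot: [2.142, 1.559, -2.597]
ft_force: [1.1, -0.5, -0.7]
opening: 0.732
```

```bash
python3 -c "
from h import *
goal([593,155,130],np.deg2rad(-1))
cv2.imwrite('pics/s4.png',cv2.resize(env.read_camera('side')[130:300,150:420,::-1],None,fx=2.9,fy=2.9))
t=env.read_camera('top')[:,:,::-1];cv2.imwrite('pics/top4.png',t);cv2.imwrite('pics/t4.png',cv2.resize(t[145:275,170:380],None,fx=3.8,fy=3.8))"
```

```text
tool axes [[-0.01, -1.0, 0.027], [-0.006, 0.027, 1.0], [-1.0, 0.01, -0.006]] pos [396.5  71.8 157.7] t 6.925 F [ 1.1 -0.5 -0.7]
shift [  25.3 -194.4   88.7] turn [-0.01  -0.006 -0.01 ]
```

View pics/s4.png

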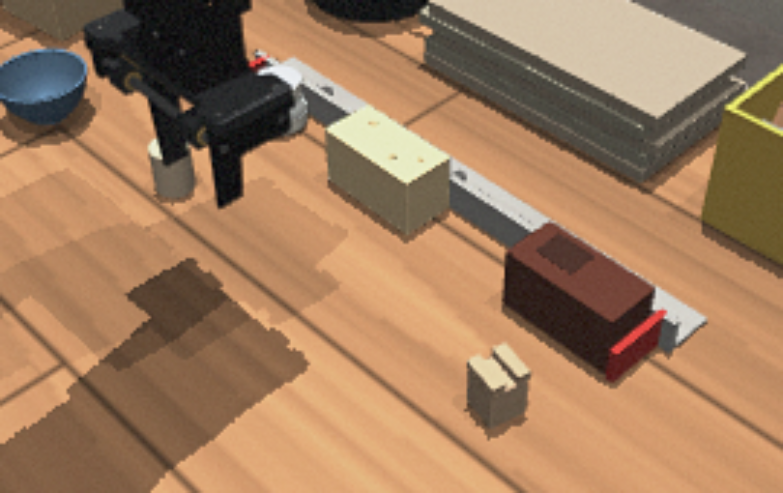

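View pics/t4.png

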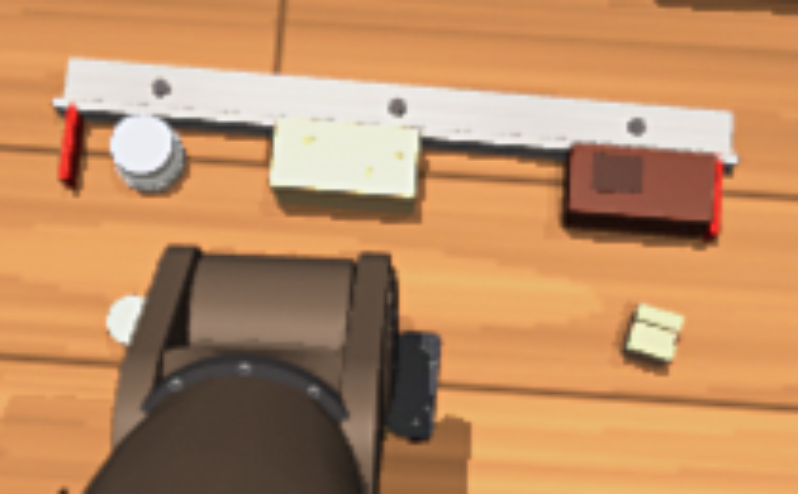

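The side and top views show the brick upright and flush on the fence, around (345,158) in the top crop. The gap to the dark brick is open, and the gap to the tub is about 90 crop px. Measuring where it is.

```bash
cat > meas.py <<'E'
from h import *
import sys
im=cv2.imread(sys.argv[1]);f=4;R0=[int(v) for v in sys.argv[2].split(',')]
b=cv2.resize(im,None,fx=f,fy=f,interpolation=cv2.INTER_CUBIC).astype(int);B,G,R=b[...,0],b[...,1],b[...,2]
def rect(m,roi,z,name):
    x0,y0,x1,y1=[v*f for v in roi];mm=np.zeros(m.shape,np.uint8);mm[y0:y1,x0:x1]=m[y0:y1,x0:x1]
    mm=cv2.morphologyEx(mm,cv2.MORPH_OPEN,np.ones((9,9)))
    c=max(cv2.findContours(mm,0,1)[0],key=cv2.contourArea)[:,0,:]
    w=ray("top",(c+.5)/f-.5,z)[:,:2];r=cv2.minAreaRect(w.astype(np.float32));print(name,np.round(r[0],1),np.round(r[1],1),round(r[2],1),cv2.boxPoints(r).round(0).tolist())
print(im[188,262],im[170,262])
rect(((R-B>12)&(R-B<50)&(B>150)).astype(np.uint8),R0,64,"pale")
rect(((R>65)&(R<140)&(G<85)&(B>25)).astype(np.uint8),(305,175,358,215),64,"dark")
E
python3 meas.py pics/top4.png 235,172,285,205
```

```text
[219 237 236] [228 233 235]
pale [602.3  66.4] [ 56.9 114.9] 2.6 [[571.0, 123.0], [577.0, 8.0], [633.0, 10.0], [628.0, 125.0]]
dark [ 599.3 -149.4] [35.1 42.1] 2.4 [[581.0, -129.0], [583.0, -171.0], [618.0, -170.0], [616.0, -128.0]]
```

>>> {"fn": "step_arm", "kwargs": {"rows": [[0,-50,21,0,0,0],[0,-50,21,0,0,0],[0,-50,21,0,0,0],[0,-46,20,0,0,0],[20,0,0,-0.01,0,-0.01],[0,0,0,0,0,0]], "grip": 0}}

```text
t: 7.78
eef_pos: [611.4, 151.5, 132.7]
tcp_rot: [-2.157, 1.561, -0.607]
ft_force: [0.2, 0.0, -0.2]
opening: 0.163
```

```bash
python3 -c "
from h import *
goal([597,150,33],np.deg2rad(-1));print(env.state()['opening'])"
```

```text
tool axes [[0.008, -1.0, 0.02], [-0.006, 0.02, 1.0], [-1.0, -0.008, -0.005]] pos [611.4 151.5 132.7] t 7.775 F [ 0.2  0.  -0.2]
shift [99.6 15.2 -1.2] turn [-0.003 -0.005  0.008]
0.16317616507063182
```

>>> {"fn": "step_arm", "kwargs": {"rows": [[0,14,0,0,0,0.008],[20,1,0,0,0,0],[10,0,0,0,0,0],[0,0,0,0,0,0]]}}

```text
t: 8.28
eef_pos: [595.2, 151.2, 104.4]
tcp_rot: [-2.864, 1.566, -1.315]
ft_force: [0.6, 0.3, 0.4]
opening: 0.006
```

```bash
python3 -c "
from h import *
goal([597,150,33],np.deg2rad(-1));print(env.state()['opening'])
cv2.imwrite('pics/s5.png',cv2.resize(env.read_camera('side')[130:300,150:420,::-1],None,fx=2.9,fy=2.9))
cv2.imwrite('pics/w5.png',env.read_camera('wrist')[:,:,::-1])"
```

```text
tool axes [[0.001, -1.0, 0.022], [-0.005, 0.022, 1.0], [-1.0, -0.001, -0.005]] pos [595.2 151.2 104.4] t 8.275 F [0.6 0.3 0.4]
shift [71.4 -1.7 -0.8] turn [-0.005 -0.005  0.001]
0.006498286165340172
```

View pics/s5.png

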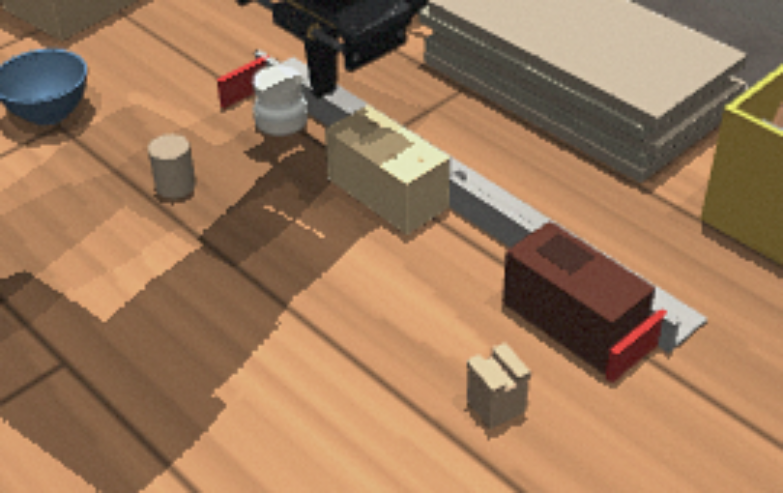

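View pics/w5.png

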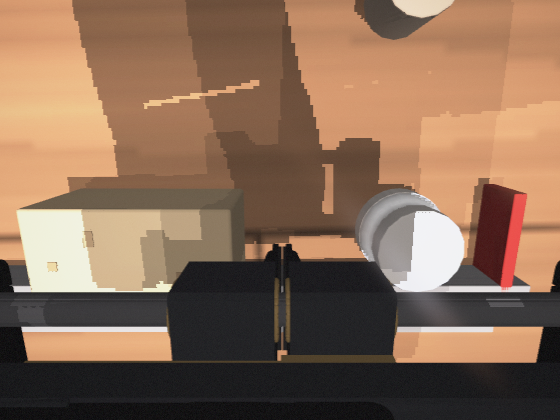

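The wrist view shows the closed fingers (columns 265–300) between the brick's end (column 244) and the tub (column 358). Descending.

>>> {"fn": "step_arm", "kwargs": {"rows": [[25,-1,0,0,0,0],[25,-1,0,0,0,0],[15,0,0,0,0,0],[4,0,0,0,0,0],[0,0,0,0,0,0]]}}

```text
t: 9.0
eef_pos: [599.9, 151.2, 38.0]
tcp_rot: [-1.982, 1.561, -0.434]
ft_force: [0.2, 0.7, 0.4]
opening: 0.003
```

```bash
python3 -c "
from h import *
goal([597,150,33],np.deg2rad(-1))"
```

```text
tool axes [[0.008, -1.0, 0.022], [-0.004, 0.022, 1.0], [-1.0, -0.009, -0.004]] pos [599.9 151.2  38. ] t 9.0 F [0.2 0.7 0.4]
shift [ 5.   3.  -1.2] turn [-0.005 -0.004  0.009]
```

>>> {"fn": "step_arm", "kwargs": {"rows": [[5,2,0,0,0,0.009],[0,0,-7,0,0,0],[0,0,-7,0,0,0],[0,0,-7,0,0,0],[0,0,-7,0,0,0],[0,0,-7,0,0,0],[0,0,-7,0,0,0],[0,0,-7,0,0,0]]}}

```text
t: 10.0
eef_pos: [597.3, 99.4, 34.6]
tcp_rot: [-2.677, 1.568, -1.129]
ft_force: [-0.1, 2.2, -1.0]
opening: 0.004
```

```bash
python3 -c "
from h import *
goal([597,20,33],np.deg2rad(-1))
cv2.imwrite('pics/s6.png',cv2.resize(env.read_camera('side')[130:300,150:420,::-1],None,fx=2.9,fy=2.9))
cv2.imwrite('pics/w6.png',env.read_camera('wrist')[:,:,::-1])"
```

```text
tool axes [[0.001, -1.0, 0.022], [-0.003, 0.022, 1.0], [-1.0, -0.001, -0.003]] pos [597.3  99.4  34.6] t 10.0 F [-0.1  2.2 -1. ]
shift [  1.8  -1.5 -79.4] turn [-0.005 -0.003  0.001]
```

View pics/s6.png

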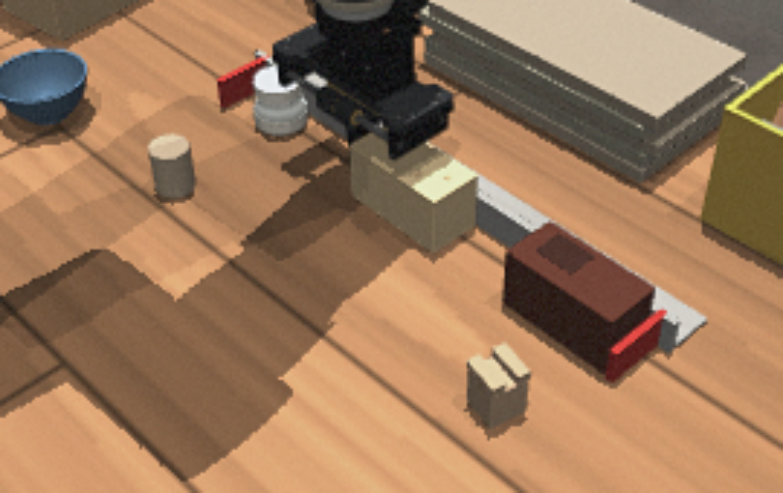

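View pics/w6.png

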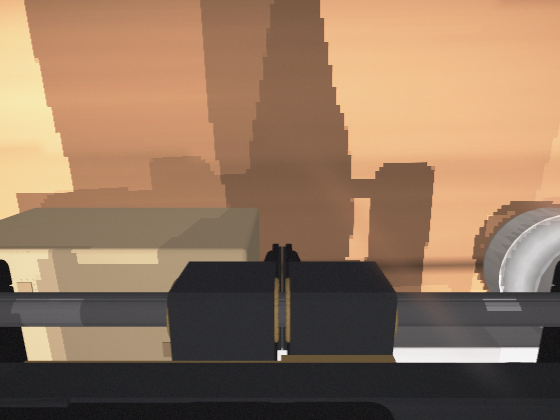

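The side view shows the brick sliding upright along the fence, about 80 mm short of the dark brick. Continuing.

>>> {"fn": "step_arm", "kwargs": {"rows": [[0,0,-7,0,0,0],[0,0,-7,0,0,0],[0,0,-7,0,0,0],[0,0,-7,0,0,0],[0,0,-7,0,0,0],[0,0,-7,0,0,0],[0,0,-7,0,0,0],[0,0,-7,0,0,0]]}}

```text
t: 11.1
eef_pos: [595.9, 39.7, 34.8]
tcp_rot: [-2.753, 1.568, -1.204]
ft_force: [-0.2, 2.7, -0.7]
opening: 0.006
```

```bash
python3 -c "
from h import *
goal([595,20,33],np.deg2rad(-1))
cv2.imwrite('pics/s7.png',cv2.resize(env.read_camera('side')[130:300,150:420,::-1],None,fx=2.9,fy=2.9))"
```

```text
tool axes [[0.001, -1.0, 0.022], [-0.003, 0.022, 1.0], [-1.0, -0.001, -0.003]] pos [595.9  39.7  34.8] t 11.1 F [-0.2  2.7 -0.7]
shift [  1.8   0.4 -19.7] turn [-0.005 -0.003  0.001]
```

View pics/s7.png

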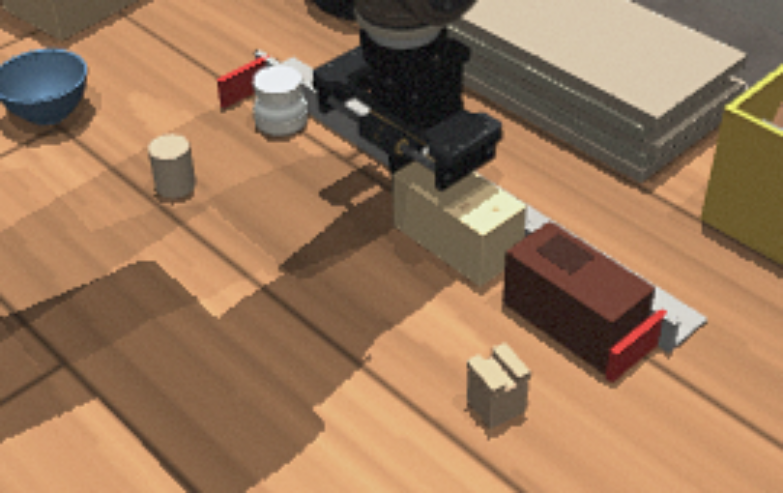

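The side view shows roughly 15–20 mm of gap left. Slowing down.

>>> {"fn": "step_arm", "kwargs": {"rows": [[0,0,-3,0,0,0],[0,0,-3,0,0,0],[0,0,-3,0,0,0],[0,0,-3,0,0,0]]}}

```text
t: 11.65
eef_pos: [595.6, 26.4, 34.8]
tcp_rot: [-2.773, 1.568, -1.225]
ft_force: [-0.4, 1.2, 0.5]
opening: 0.0
```

>>> {"fn": "step_arm", "kwargs": {"rows": [[0,0,-2,0,0,0],[0,0,-2,0,0,0]]}}

```text
t: 11.9
eef_pos: [595.5, 22.2, 34.8]
tcp_rot: [-2.785, 1.568, -1.237]
ft_force: [1.1, 2.6, -0.8]
opening: 0.004
```

>>> {"fn": "step_arm", "kwargs": {"rows": [[0,0,-2,0,0,0],[0,0,-2,0,0,0]]}}

```text
t: 12.15
eef_pos: [595.4, 17.9, 34.8]
tcp_rot: [-2.8, 1.568, -1.251]
ft_force: [-0.7, 2.7, -1.2]
opening: 0.007
```

```bash
python3 -c "
from h import *
cv2.imwrite('pics/s8.png',cv2.resize(env.read_camera('side')[180:290,250:410,::-1],None,fx=4.9,fy=4.9,interpolation=2))"
```

```text
(no output)
```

View pics/s8.png

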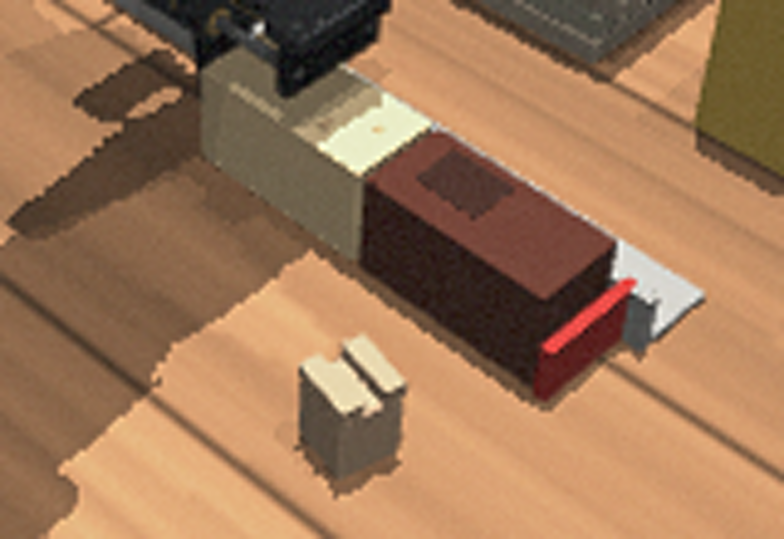

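The side view shows the two bricks almost or just touching, at crop (365,180)–(360,260). Pressing on in small steps until the force rises.

>>> {"fn": "step_arm", "kwargs": {"rows": [[0,0,-1.5,0,0,0],[0,0,-1.5,0,0,0]]}}

```text
t: 12.45
eef_pos: [595.3, 14.6, 34.8]
tcp_rot: [-2.818, 1.568, -1.269]
ft_force: [0.3, 2.5, 0.1]
opening: 0.005
```

>>> {"fn": "step_arm", "kwargs": {"rows": [[0,0,-1.5,0,0,0],[0,0,-1,0,0,0]]}}

```text
t: 12.7
eef_pos: [595.1, 13.0, 34.8]
tcp_rot: [-2.756, 1.569, -1.208]
ft_force: [1.5, 9.2, -0.8]
opening: 0.005
```

The force rose to 9 N, so the pale brick is touching the dark one. Retreating, then going round to press both ends flush to the fence.

>>> {"fn": "step_arm", "kwargs": {"rows": [[0,0,8,0,0,0],[-40,0,6,0,0,0],[-50,0,0,0,0,0],[-10,50,-20,0,0,0],[0,50,-30,0,0,0],[0,50,-30,0,0,0],[0,40,0,0,0,0],[0,0,0,0,0,0]], "grip": 0}}

```text
t: 13.7
eef_pos: [399.0, -49.4, 138.3]
tcp_rot: [-2.442, 1.564, -0.892]
ft_force: [-0.1, 0.7, -0.3]
opening: 0.004
```

```bash
python3 -c "
from h import *
goal([535,-52,33],np.deg2rad(-1))
cv2.imwrite('pics/s9.png',cv2.resize(env.read_camera('side')[180:290,250:410,::-1],None,fx=4.9,fy=4.9,interpolation=2))
t=env.read_camera('top')[:,:,::-1];cv2.imwrite('pics/top9.png',t);cv2.imwrite('pics/t9.png',cv2.resize(t[145:275,170:380],None,fx=3.8,fy=3.8))"; python3 meas.py pics/top9.png 270,172,325,210
```

```text
tool axes [[0.004, -1.0, 0.021], [-0.005, 0.021, 1.0], [-1.0, -0.004, -0.005]] pos [399.  -49.4 138.3] t 13.7 F [-0.1  0.7 -0.3]
shift [ 105.9 -135.6    0.8] turn [-0.003 -0.005  0.004]
[ 84 137 206] [231 235 238]
pale [597.2 -55.2] [112.7  59.3] 89.6 [[567.0, -111.0], [627.0, -112.0], [627.0, 1.0], [568.0, 1.0]]
dark [ 598.9 -151. ] [34.3 42.1] 2.4 [[581.0, -131.0], [583.0, -173.0], [617.0, -171.0], [615.0, -129.0]]
```

View pics/t9.png

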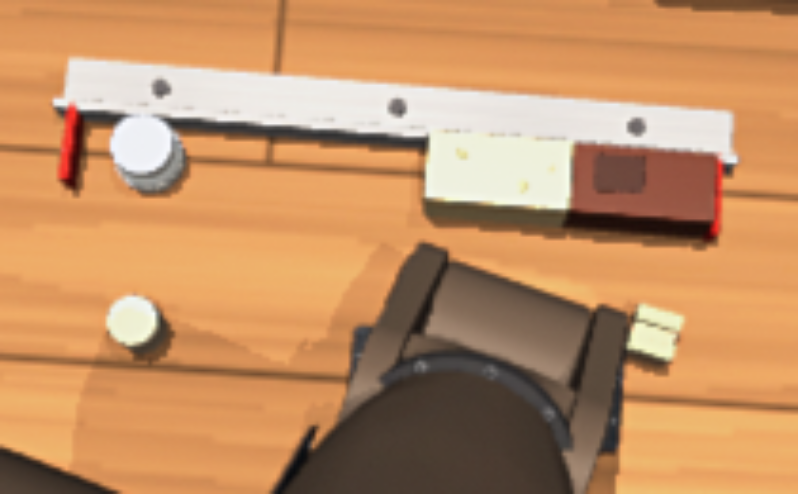

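View pics/s9.png

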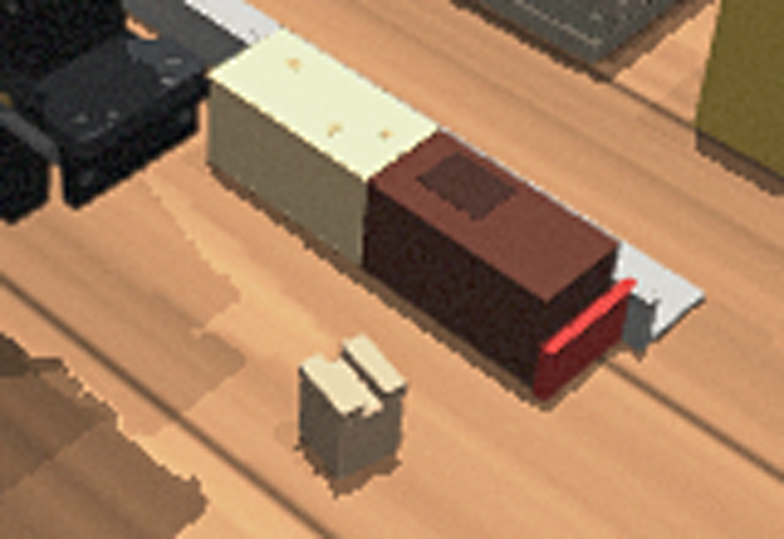

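The top and side views show one straight row: near edge (425,203)–(570,212)–(718,222) in the top crop, with no visible gap. The tub and props haven't moved. I'll add one light press on the long side to be sure it is flush.

>>> {"fn": "step_arm", "kwargs": {"rows": [[0,-45,0,0,0,0],[0,-45,0,0,0,0],[0,-38,0,0,0,0],[30,0,0,0,0,0.004],[0,0,0,0,0,0]], "grip": 70}}

```text
t: 14.42
eef_pos: [540.4, -51.1, 108.4]
tcp_rot: [-2.352, 1.561, -0.798]
ft_force: [-0.8, 0.1, 0.2]
opening: 0.474
```

```bash
python3 -c "
from h import *
goal([535,-52,33],np.deg2rad(-1));print(env.state()['opening'])"
```

```text
tool axes [[0.007, -1.0, 0.017], [-0.007, 0.017, 1.0], [-1.0, -0.007, -0.007]] pos [540.4 -51.1 108.4] t 14.425 F [-0.8  0.1  0.2]
shift [75.4  5.9 -0.4] turn [ 0.    -0.007  0.007]
0.47382914351156313
```

>>> {"fn": "step_arm", "kwargs": {"rows": [[0,8,0,0,0,0.007],[25,0,0,0,-0.005,0],[25,0,0,0,0,0],[20,0,0,0,0,0],[3,0,0,0,0,0],[0,0,0,0,0,0]]}}

```text
t: 15.18
eef_pos: [533.3, -51.2, 39.8]
tcp_rot: [-2.091, 1.564, -0.537]
ft_force: [0.4, 0.4, 0.0]
opening: 0.736
```

>>> {"fn": "step_arm", "kwargs": {"rows": [[0,-4,0,0,0,0],[0,-4,0,0,0,0],[0,-3,0,0,0,0]]}}

```text
t: 15.55
eef_pos: [545.8, -51.5, 42.1]
tcp_rot: [-1.995, 1.561, -0.44]
ft_force: [0.6, -1.4, 0.5]
opening: 0.733
```

>>> {"fn": "step_arm", "kwargs": {"rows": [[7,-2,0,0,0,0.009],[0,-2,0,0,0,0],[0,-2,0,0,0,0]]}}

```text
t: 15.92
eef_pos: [552.4, -51.6, 34.6]
tcp_rot: [3.009, 1.567, -1.719]
ft_force: [0.9, -0.9, 0.4]
opening: 0.735
```

>>> {"fn": "step_arm", "kwargs": {"rows": [[0,-1.5,0,0,0,0],[0,-1.5,0,0,0,0]]}}

```text
t: 16.18
eef_pos: [554.2, -51.6, 34.5]
tcp_rot: [2.346, 1.566, -2.383]
ft_force: [-7.3, -1.4, 5.3]
opening: 0.739
```

>>> {"fn": "step_arm", "kwargs": {"rows": [[0,-1.5,0,0,0,0],[0,-1,0,0,0,0]]}}

```text
t: 16.42
eef_pos: [554.3, -51.5, 34.5]
tcp_rot: [1.878, 1.561, -2.852]
ft_force: [-6.1, -1.4, 2.4]
opening: 0.736
```

The tool has stopped at x=554.3. The first press reached 556.5 at y=68, and the fence slope accounts for about 2.4 mm, so the brick is flush here too. Retreating for a final check.

>>> {"fn": "step_arm", "kwargs": {"rows": [[0,8,0,0,0,0],[0,15,0,0,0,0],[-50,10,0,0,0,0],[-50,30,0,0,0,0],[0,50,0,0,0,0],[0,50,0,0,0,0],[0,0,0,0,0,0]]}}

```text
t: 17.3
eef_pos: [385.4, -47.9, 138.6]
tcp_rot: [2.031, 1.563, -2.698]
ft_force: [0.7, -0.4, 0.3]
opening: 0.738
```

```bash
python3 -c "
from h import *
print(env.state()['eef_pos'])
cv2.imwrite('pics/s10.png',cv2.resize(env.read_camera('side')[130:300,150:420,::-1],None,fx=2.9,fy=2.9))
t=env.read_camera('top')[:,:,::-1];cv2.imwrite('pics/top10.png',t);cv2.imwrite('pics/t10.png',cv2.resize(t[155:225,260:380],None,fx=6.6,fy=6.6,interpolation=2))"; python3 meas.py pics/top10.png 270,172,325,210
```

```text
[385.43901201 -47.87851319 138.60404525]
[ 82 135 205] [231 235 238]
pale [597.9 -54.9] [112.7  59.3] 89.0 [[567.0, -111.0], [627.0, -112.0], [629.0, 1.0], [569.0, 2.0]]
dark [ 598.9 -151. ] [34.3 42.1] 2.4 [[581.0, -131.0], [583.0, -173.0], [617.0, -171.0], [615.0, -129.0]]
```

View pics/t10.png

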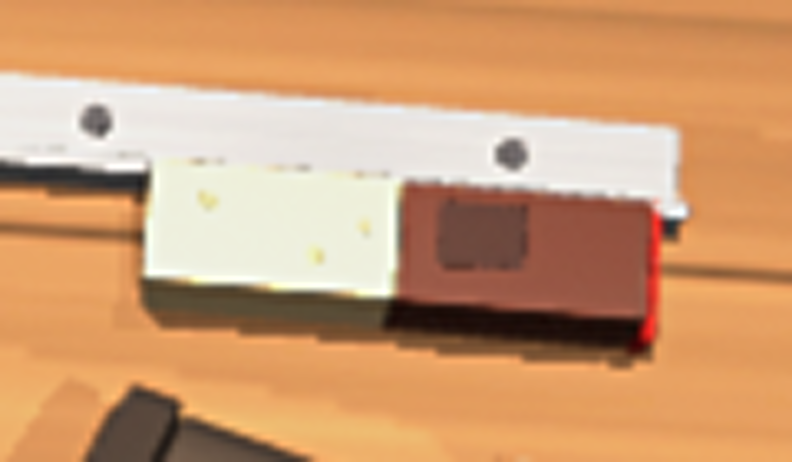

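View pics/s10.png

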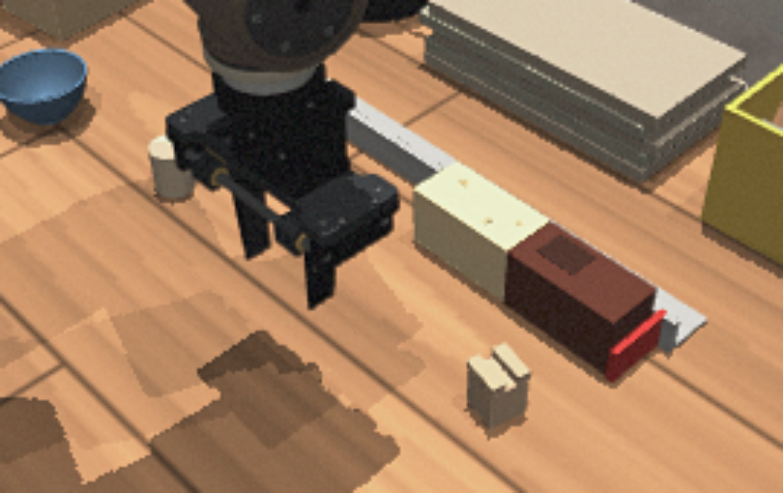

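The final views show one straight, gapless row: near edge (145,280)–(390,297)–(645,318) in the top crop. The brick is upright at 89.0°, against 88.9° for the fence, and nothing else has moved. Handing in.

```bash
python3 -c "
from cell import env
print(env.job_done(),env.state()['t'])"
```

```text
the job is handed in; nothing more can be done
the job is handed in; nothing more can be done
```

The pale brick now stands flush against the fence with its end against the dark brick, and I handed the job in at about 17.4 s of the 51 s allowed. No verdict was reported.

I pushed it to the fence with both fingertips low on its long side, turning it parallel on the way. Then I slid it along the fence with the closed fingers until the force rose to about 9 N at the dark brick. A light final press on the long side followed.

**Last checks:**
- **Seating:** the final press stopped the tool at x = 554.3 mm, where the fence line predicts about 554.1 mm. The brick's long axis measured 89.0° against about 88.9° for the fence.
- **Row:** the side and top pictures show the two bricks in one straight line with no visible gap, both upright.
- **Other objects:** the dark brick, the tub and both props look unmoved in the pictures. I did not re-measure them, or look closely at the bowl and brush, at the end.
- **Forces:** the highest force I read was about 20 N along the push, during the first press against the fence.

**Checks that failed or disagreed:**
- After the first press, the picture put the brick about 3.6° off the fence. I took this to be the pale brick's outline blending into the bright fence, and it was gone after the final press.
- The last pale outline measured 112.7 x 59.3 mm instead of 115 x 57 mm, so those corners are good to only about 2 mm.
- The script's outline of the dark brick was broken in every picture after the first. Its position was therefore judged by eye from the pictures and from the push force.

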